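Pack the sensor mounting kit into its foam case

TASK

Pack the mounting kit for the white sensor into the open equipment case: the end cap, the saddle block, the spacer sleeve and the angle bracket, each standing upright and fully down in the foam cut-out of its own shape and size. The bracket is still clamped in the drill jig: pull the toggle clamp's handle right over so that its arm flips up past centre, and leave it open. The wider sleeve and the longer saddle block belong to another kit: leave them where they are.

Things in the scene. Friction and masses are not known exactly. Their poses are not given: they have to be found in the camera images.
- insert_a_top (a point): Charcoal foam insert in the black case (fixed; 120 mm x by 160 mm y; the two inserts may swap places). Point: centre of its flat top, flush with the case's rim, 60 mm over the bench; the opened lid (+y) is no higher. Cut-outs 14 mm deep with paler floors, both at x = 0: round, 86 mm, at y = -29 mm for the end cap; oblong, 100 mm (x) by 44 mm (y), at y = +50 mm for the saddle block.
- insert_b_top (a point): The other foam insert in the case, same size, height and axes; point: centre of its top. Cut-outs 14 mm deep with paler floors, both at x = 0: round, 56 mm, at y = -36 mm for the spacer sleeve; oblong, 72 mm (x) by 60 mm (y), at y = +40 mm for the angle bracket (either way round).
- endcap_mid (a point): Black ribbed end cap lying flat on the bench: disc 70 mm across, 18 mm thick (ribs to 20 mm), with a round boss 26 mm across on its middle that reaches 42 mm above the underside; take it by the boss. Point: on its axis, 21 mm above its underside; z up.
- sleeve_mid (a point): Spacer sleeve of the kit: plain aluminium tube standing on end, 40 mm outside, 24 mm bore, 40 mm tall. Point: on its axis, half-way up; z up.
- sleeve_wide_mid (a point): Look-alike, to be left: the same kind of aluminium tube, but 62 mm outside; 40 mm tall. Point: on its axis, half-way up.
- saddle_mid (a point): Saddle block of the kit: grey plastic, 84 mm long (x), 28 mm wide (y), 42 mm tall at its two flat ends, the top hollowed along its length to 34 mm at the middle. Point: at its middle, 21 mm above its underside; z up.
- saddle_long_mid (a point): Look-alike, to be left: the same kind of grey saddle block, but 116 mm long (x), 28 mm wide (y), 42 mm tall, with a deeper hollow. Point: at its middle, 21 mm above its underside.
- bracket_mid (a point): Aluminium angle bracket, footprint 56 mm (x) by 44 mm (y), 44 mm tall, both legs 8 mm thick; upright leg along the +y edge, its mid-plane at y = +18 mm. Point: over the footprint's middle, 22 mm above the underside; z up. Starts on the jig's 12 mm plate between rails 7 mm high, flat leg under the clamp; once freed, lift it straight up by the upright leg.
- clamp_grip (a point): Middle of the toggle clamp's black rubber grip (20 mm thick, 76 mm long), upright when clamped, 134 mm over the bench. Then x points level to the bracket, z up; it turns with the handle. Opening takes it back (-x) and down on an arc, radius 93 mm, about a line along y 13 mm ahead (+x) of and 92 mm below its start; about 80 degrees opens it fully, grip then 45 mm high. Needs only a few newtons.
- clamp_arm (a joint): Angle of the clamp's 80 mm hold-down arm: 0 = clamped, level over the bracket; grows as it flips up, 1.57 = upright, stop at 1.65. The handle leads: at 0.2 rad the grip has gone 20 degrees of its arc. Opened, the arm stands 75 mm from the bracket's middle, on its -x side, 130 mm high.
There are look-alikes about, which are no part of the job. Of the things like the part that bears endcap_mid, leave any that is purple; of the rest the smaller one is meant. What is shaped like the part that bears bracket_mid but blue or yellow is not meant.

How it is judged:
By the outcome, as a careful person would: the job done as asked, in the order asked, and still so for the second after the job is handed in, with the robot touching nothing.
It also fails if it takes over 112 s, if anything falls off the work surface, if the arm or the gripper's body presses on something with over 40 N, if the wrist force passes 120 N, or if a joint passes its speed limit or range.

ROBOT

A 6-joint arm with a two-finger parallel gripper is mounted at the origin on the work surface. World frame = base frame: x ahead of the robot, y to its left, z up, the work surface at z = 0. Lengths are in mm, angles in rad, forces in N, time in s.
With the tool pointing down it reaches from about 275 to 750 mm from the base axis. Payload 10.2 kg.
Tool frame: the origin (TCP) lies between the finger pads; the fingertips stand 17 mm ahead of it and the grasp point (between the pads) lies 2 mm behind it (tips_ahead is the distance from the TCP to the fingertips, in mm); z points along the fingers, y is the line along which they close (so a half turn about z gives the same grasp; the last joint's range is limited). The gripper opens to 85 mm and grips with 20 to 120 N. Pads are 22 mm wide; open, the fingers measure 114 mm over their backs; the gripper's body (76 mm by 85 mm) begins 54 mm behind the grasp point. The pads swing forward as they close: fully open they stand 13 mm farther back than shut.
Start: joints at [1.126, 0.313, 1.498, -0, 1.331, -0.223], TCP at [115.505, 512.142, 248.294] pointing down, gripper open.
Joint ranges: [-2.94, 2.94], [-0.97, 2.17], [0.19, 2.56], [-1.23, 4.37], [0.02, 3.11], [-2.88, 2.88]. Speed limits (rad/s): [2.39, 2.39, 3.01, 3.14, 3.14, 3.14].

INTERFACE

Orientations are given as a unit quaternion [w, x, y, z].
In Python, from rig import sense, capture, finish_job, boxes_of, tips_ahead gives the robot as it stands.
- The arm moves only by the tool drive_tool, never from a script. Its argument "commands" is text: rows parted by semicolons, each of 7 numbers parted by spaces: the shift along the world's x, y, z in units of 0.1 m (1.0 is 0.1 m), then the turn, a rotation vector about the world's x, y, z in units of pi/4 rad (1.0 is pi/4 rad), then the opening in per cent of the stroke, from 0 (shut) to 100 (fully open). A call has 1 to 20 rows; each row shifts and turns the commanded pose from where the row before left it; what a row does not reach is not made up. A row lasts 1/12 s, in which the tool goes at most 41.7 mm and 7.16 degrees, less where a joint would pass 70% of its speed; a pose out of reach is approached as far as the arm can. A call with a number of a shift or a turn outside -1 to 1 is refused whole. A call with a gripper value outside its range is refused whole. The fingers move at their own pace and stop on an object; "force" is the grip in N (left out, the last holds). Time passes only in rows, so rows that do not move let the fingers close. It gives the time, the measured TCP pose, the force, the opening and the grip force at its end, in the units of the state.
- sense(): the state, without advancing time (a new reading comes with each control period).
- capture(name): name is "scene" or "top"; returns a dict with "pixels" (400x640x3 uint8, blue, green, red), "fov_y" (degrees; the focal length in pixels is half the picture's height over the tangent of half this angle, whatever the lens; pixels are square), "cx", "cy" (the principal point, pixels), "k1" (the pictures are not rectified: a ray, as slopes to the right and down, at radius r is drawn at 1 + k1 r^2 times it, then the intrinsics apply), "position" and "attitude" of the camera in the world. Camera axes: x right, y down, z forward; pixel columns grow to the right and rows downward; lengths in mm; the calibration is good to about 2 mm. A picture is of the moment at which its call begins. There is no depth.
- finish_job(): hands the job in; it is judged then, once.
Trained networks look in a picture, given as the dict that the camera call returned (one of the last four; its "shot" number tells which), for a name from the list of things; names that differ only in an ending like _2 or _b are one class to them, and where a whole thing is asked for, a point or a joint stands for the part that bears it (a point fixed in the world has none). Each returns a list of dicts, best first, with "confidence" (0 to 1); they miss things now and then, are a little off and sometimes report something else, mostly with a low value. They report only what shows in the picture. A call takes as long as a camera call. They do not tell look-alikes from the thing itself.
- boxes_of(picture, name): "position" ([column, row] in pixels, amid what is visible of it).
The state is a dict: "time_s": time; "joints": joint angles; "dq": joint speeds; "tau": joint torques, N m; "eef_pos": TCP position; "ee_rot": TCP orientation; "force": force on the tool from outside, world axes, zero at the start; "wrist_torque": the same for the moment, N m; "grip_width": opening from 0.0 (shut) to 1.0 (fully open); "grip_force": force on a finger pad.
Only numpy, scipy, OpenCV 4.12 (cv2) and the standard library are available. Lean on these libraries where they do the work, as an engineer would, in place of code of your own. Each camera call takes 0.05 s, during which the arm holds its last target. There are 200 camera calls.

## Working session

There is one attempt and no reset: what is moved stays moved. The work goes in short steps, Python scripts to look and compute and a tool call to move; the robot and the scene stay as the last step left them, time stands still between calls to the robot, and variables do not carry over. Pictures are saved under pics/ and viewed, at most 14 in all, crops included, and the job is handed in when it is done.

Besides the shell and the picture viewer there is one more tool, called after ">>>" in YAML: its name, and indented under it one key for each argument. drive_tool: Moves the arm, as the interface text tells. Shifts and turns lie within -1 to 1; 1 stands for 0.1 m of shift or pi/4 rad of turn. Its arguments: {"type":"object","properties":{"commands":{"type":"string"},"force":{"type":"number"}},"required":["commands"]}

```bash
mkdir -p pics; ls; python3 - <<'E'
from rig import sense,capture,boxes_of,tips_ahead
import cv2
s=sense();print(s)
try: print(tips_ahead)
except Exception as e: print(e)
for n in ["scene","top"]:
    p=capture(n);cv2.imwrite(f"pics/{n}0.png",p["pixels"])
    print(n,{k:p[k] for k in p if k!="pixels"})
    for t in ["insert_a_top","insert_b_top","endcap_mid","sleeve_mid","saddle_mid","bracket_mid","clamp_grip","clamp_arm"]:
        print(t,[(round(b["confidence"],2),[int(v) for v in b["position"]]) for b in boxes_of(p,t)])
E
```

```text
pics
{'time_s': 0.0, 'joints': array([ 1.12558314e+00,  3.13496530e-01,  1.49844652e+00,  1.65922646e-05,
        1.33099016e+00, -2.23415115e-01]), 'dq': array([ 1.23139624e-03, -9.52031605e-04,  3.63619635e-05, -4.54508265e-04,
       -7.25717221e-05, -5.07350575e-04]), 'tau': array([ 2.28743966e-04, -4.12260783e+01, -2.59740758e+01, -1.26809587e-04,
        4.07494430e-03,  5.30253601e-07]), 'eef_pos': array([115.40416752, 511.91948708, 247.7076957 ]), 'ee_rot': array([-2.27544844e-04,  1.10673799e-01,  9.93856559e-01, -6.30527493e-04]), 'force': array([-0.47114586, -0.70988028, -0.2395969 ]), 'wrist_torque': array([-0.05922654,  0.03960324, -0.052205  ]), 'grip_force': 0.0, 'grip_width': 0.9971754149119306}
17.0
scene {'fov_y': 49.88639569304587, 'cx': 323.4453312313773, 'cy': 199.4656250732045, 'k1': 0.013267156512515914, 'position': array([1287.95888933, -157.73595725,  918.95507451]), 'attitude': array([-0.27060329,  0.71312469,  0.60180467, -0.23676608]), 'shot': 1}
insert_a_top [(0.68, [363, 259]), (0.67, [416, 166])]
insert_b_top [(0.66, [429, 200])]
endcap_mid [(0.95, [365
[... 253 characters left out ...]
rip [(0.7, [220, 191]), (0.43, [342, 183])]
clamp_arm [(0.97, [219, 210]), (0.62, [367, 260])]
top {'fov_y': 45.7607483387806, 'cx': 318.69442584103854, 'cy': 197.69133453131863, 'k1': -0.13459171916600973, 'position': array([ 353.94122901,  -63.21849677, 1424.03296522]), 'attitude': array([ 0.0628717 , -0.6979462 ,  0.71188849, -0.04618477]), 'shot': 2}
insert_a_top [(0.81, [229, 239])]
insert_b_top [(0.62, [228, 201]), (0.57, [420, 213]), (0.34, [341, 158])]
endcap_mid [(0.93, [310, 123]), (0.82, [297, 163]), (0.65, [262, 136])]
sleeve_mid []
saddle_mid []
bracket_mid [(0.65, [441, 267]), (0.64, [388, 278]), (0.54, [413, 187])]
clamp_grip [(0.45, [416, 218])]
clamp_arm [(0.74, [419, 206])]
```

```bash
python3 - <<'E'
import cv2
a=cv2.imread("pics/top0.png");cv2.imwrite("pics/t1.png",cv2.resize(a[80:310,170:480],None,fx=2.58,fy=2.58,interpolation=cv2.INTER_CUBIC))
a=cv2.imread("pics/scene0.png");cv2.imwrite("pics/s1.png",cv2.resize(a[110:330,170:490],None,fx=2.5,fy=2.5,interpolation=cv2.INTER_CUBIC))
E
```

```text
(no output)
```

View pics/t1.png

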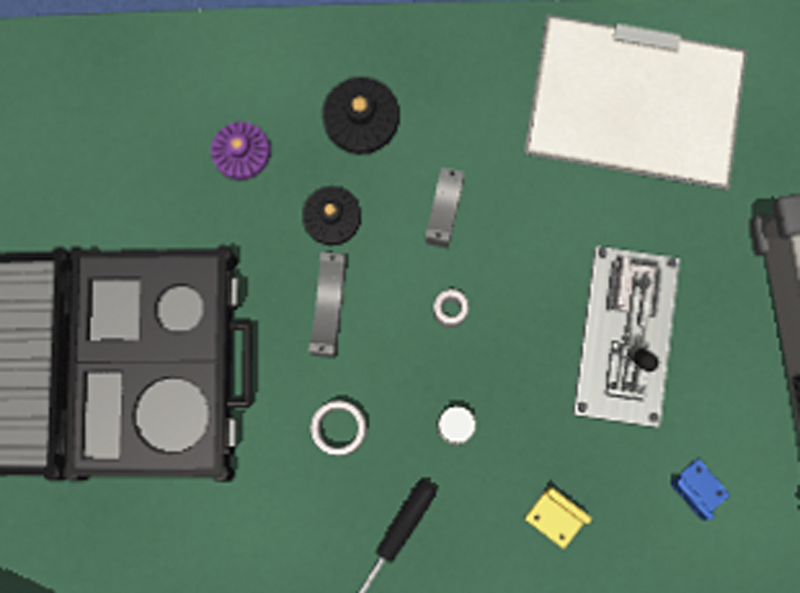

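View pics/s1.png

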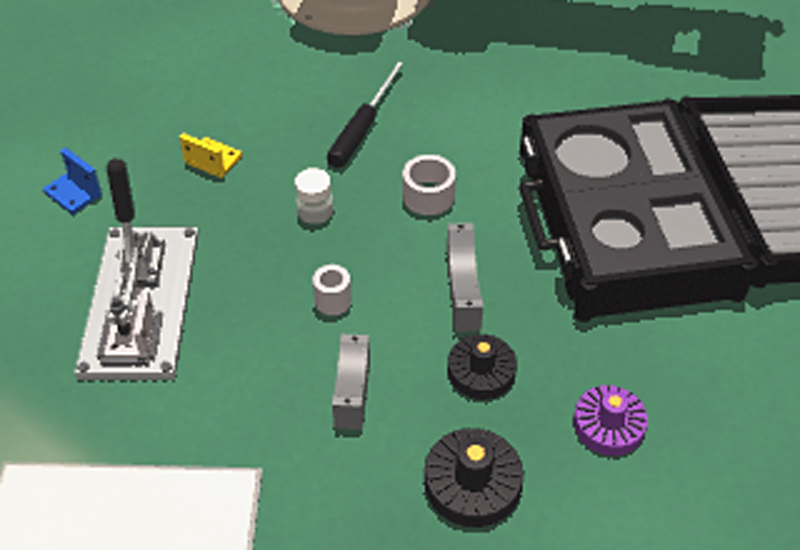

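The top crop has world +x up and +y left. Candidates in it:
- **End cap:** purple (240,150), large black (360,115), small black (331,213). I choose the small black one.
- **Sleeve:** narrow (450,307), wide (338,428), and a white sensor at (457,425). I choose the narrow one.
- **Saddle:** short (445,205), long (327,303). I choose the short one.
- **Bracket:** yellow and blue are decoys. The real one is in the jig at (635,285), with the grip at (645,360).
- **Inserts:** b is the upper one (round hole at 180,308) and a the lower one (172,415).

Next I measure by fitting silhouettes in both cameras.

```bash
cat > h.py <<'E'
import numpy as np,cv2
from scipy.spatial.transform import Rotation as R
from scipy.optimize import minimize
def rot(q): return R.from_quat([q[1],q[2],q[3],q[0]]).as_matrix()
def proj(p,X):
    X=np.atleast_2d(X).astype(float); c=(X-p["position"])@rot(p["attitude"])
    s=c[:,:2]/c[:,2:]; s=s*(1+p["k1"]*(s**2).sum(1,keepdims=True))
    return s*200/np.tan(np.radians(p["fov_y"]/2))+[p["cx"],p["cy"]]
def ray(p,uv,z):
    s=(np.array(uv,float)-[p["cx"],p["cy"]])/(200/np.tan(np.radians(p["fov_y"]/2))); d=s.copy()
    for _ in range(8): s=d/(1+p["k1"]*(s@s))
    v=rot(p["attitude"])@[*s,1]; return p["position"]+v*(z-p["position"][2])/v[2]
S=4
def fill(p,X,hull=True):
    m=np.zeros((400*S,640*S),np.uint8); q=proj(p,X)*S+(S-1)/2
    q=np.round(q).astype(np.int32); cv2.fillPoly(m,[cv2.convexHull(q) if hull else q],1); return m
def circ(r,z): a=np.linspace(0,2*np.pi,48,endpoint=False); return np.c_[r*np.cos(a),r*np.sin(a),0*a+z]
def box(x,y,z): return np.array([[i*x/2,j*y/2,z] for i,j in((1,1),(-1,1),(-1,-1),(1,-1))])
def place(X,P): c,s=np.cos(P[2]),np.sin(P[2]); return X@np.array([[c,s,0],[-s,c,0],[0,0,1]])+[P[0],P[1],0]
def mask(p,test,seed):
    "component of test(hsv,bgr) at seed pixel, upsampled"
    b=cv2.resize(p["pixels"],None,fx=S,fy=S,interpolation=cv2.INTER_LINEAR); h=cv2.cvtColor(b,cv2.COLOR_BGR2HSV).astype(int)
    m=test(h).astype(np.uint8); n,l,st,ce=cv2.connectedComponentsWithStats(m)
    d=[(np.hypot(*(ce[i]/S-seed)),i) for i in range(1,n) if st[i,4]>40*S*S]; return (l==min(d)[1]).astype(np.uint8)
def fit(pm,render,P0,yaw=True,fillin=True):
    pm=[(p,m) for p,m in pm]
    def f(v):
        P=[v[0],v[1],v[2]/100 if yaw else P0[2]]; e=0
        for p,m in pm:
            r=render(p,P); e+=(r^m).sum()/r.sum()
        return e
    v0=[P0[0],P0[1],P0[2]*100]
    sim=np.array([v0,[v0[0]+8,v0[1],v0[2]],[v0[0],v0[1]+8,v0[2]],[v0[0],v0[1],v0[2]+8]]) 
    o=minimize(f,v0,method="Nelder-Mead",options=dict(initial_simplex=sim,xatol=.1,fatol=1e-4,maxiter=90))
    return o.x[:2].round(1),round(o.x[2]/100,3),round(o.fun,3)
E
cat > m.py <<'E'
from h import *; from rig import capture
import sys
T=capture("top");C=capture("scene")
grey=lambda h:(h[...,1]<60)&(h[...,2]>70)
def go(name,X,test,tseed,z,render=None,yaw=True,cams="TC",yaw0=0):
    P0=[*ray(T,tseed,z)[:2],yaw0]; render=render or (lambda p,P:fill(p,place(X,P)))
    for cs in (cams,*cams) if len(cams)>1 else (cams,):
        pm=[]
        for c in cs:
            p={"T":T,"C":C}[c]; seed=proj(p,[P0[0],P0[1],z])[0]
            m=mask(p,test,seed); pm.append((p,m))
            k,_=cv2.findContours(m,0,2); 
            if not HOLE: m[:]=0; cv2.drawContours(m,k,-1,1,-1)
        print(name,cs,*fit(pm,render,P0,yaw),[int(m.sum()/16) for _,m in pm])
HOLE=False
tp=lambda u,v:(170+u/2.58,80+v/2.58)
dark=lambda h:(h[...,2]<75)&(h[...,1]<90)
go("sleeve",np.r_[circ(20,0),circ(20,40)],grey,tp(450,307),20,yaw=False)
go("saddle",np.r_[box(84,28,0),box(84,28,42)],grey,tp(445,205),21,yaw0=-.1)
go("endcap",None,dark,tp(331,213),12,render=lambda p,P:fill(p,place(np.r_[circ(35,0),circ(35,19)],P))|fill(p,place(np.r_[circ(13,18),circ(13,42)],P)),yaw=False)
def hole(X):
    return lambda p,P: fill(p,place(X+[0,0,46],P))&fill(p,place(X+[0,0,60],P))
go("a_round",None,grey,tp(172,415),50,hole(circ(43,0)),yaw=False)
go("a_obl",None,grey,tp(104,415),50,hole(box(100,44,0)))
go("b_round",None,grey,tp(180,308),50,hole(circ(28,0)),yaw=False)
go("b_obl",None,grey,tp(116,309),50,hole(box(72,60,0)))
go("yawjig",None,grey,tp(628,335),12,lambda p,P:fill(p,place(box(210,110,12),P)),cams="T",yaw0=-.1)
E
python3 m.py
```

```text
sleeve TC [ 567.  -107.1] 0.045 0.15 [180, 282]
sleeve T [ 566.9 -108.4] -0.03 0.049 [180]
sleeve C [ 566.4 -106.1] 0.022 0.023 [282]
saddle TC [ 686.1 -104.2] -0.244 0.169 [310, 469]
saddle T [ 686.9 -104.8] -0.249 0.036 [310]
saddle C [ 686.1 -102.6] -0.236 0.047 [469]
endcap TC [683.4  30.1] 0.063 0.209 [412, 647]
endcap T [682.6  29.4] 0.035 0.061 [412]
endcap C [683.6  31.3] 0.021 0.136 [647]
a_round TC [585.3 206.5] -1.401 11.93 [4354, 3560]
a_round T [430.4 203.6] 0.123 5.605 [4354]
a_round C [585.7 203.2] -0.765 5.912 [3560]
a_obl TC [484.  297.3] -0.495 18.235 [4354, 3560]
a_obl T [446.9 295.8] 0.0 8.202 [4354]
a_obl C [546.9 196.8] -0.47 8.075 [3560]
b_round TC [601.7 187.5] -0.015 32.449 [4354, 3560]
b_round T [564.1 199.3] 0.077 15.548 [4354]
b_round C [608.3 188.8] 0.02 16.592 [3560]
b_obl TC [585.6 200.5] -0.478 16.547 [4354, 3560]
b_obl T [572.4 275.5] 0.043 8.685 [4354]
b_obl C [597.7 216.9] -0.47 8.051 [3560]
yawjig T [ 529.8 -313.5] -0.138 0.089 [2311]
```

```bash
sed -i '/^go("sl/d;/^go("sa/d;/^go("end/d;/^go("yawjig/d;s/^grey=.*/grey=lambda h:(h[...,1]<60)\&(h[...,2]>113)/' m.py; python3 m.py; python3 - <<'E'
import cv2
a=cv2.cvtColor(cv2.imread("pics/top0.png"),cv2.COLOR_BGR2HSV)
for r in (200,240): print(a[r,195:262:3,2])
from h import *
from rig import capture
T=capture("top");C=capture("scene")
# grip: black blob around grip
tp=lambda u,v:(170+u/2.58,80+v/2.58); sp=lambda u,v:(170+u/2.5,110+v/2.5)
from scipy.optimize import least_squares
def tri(t,c):
    return least_squares(lambda X:np.r_[proj(T,X)[0]-t,proj(C,X)[0]-c],[500,-300,100])
for n,t,c in [("grip",(0,0),(0,0))]:
    for p,s in((T,tp(645,360)),(C,sp(121,190))):
        m=mask(p,lambda h:(h[...,2]<60),s);mm=cv2.moments(m,True);print(mm["m00"]/16,s,[(mm["m10"]/mm["m00"]-1.5)/4,(mm["m01"]/mm["m00"]-1.5)/4])
        if p is T:t=[(mm["m10"]/mm["m00"]-1.5)/4,(mm["m01"]/mm["m00"]-1.5)/4]
        else:c=[(mm["m10"]/mm["m00"]-1.5)/4,(mm["m01"]/mm["m00"]-1.5)/4]
    o=tri(t,c);print(n,o.x,o.fun)
E
```

```text
a_round TC [447.6 210.9] -0.002 0.13 [623, 380]
a_round T [447.2 209.3] 0.001 0.045 [623]
a_round C [448.5 212.5] -0.022 0.035 [380]
a_obl TC [448.4 289.4] -0.017 0.156 [441, 264]
a_obl T [447.1 288.8] -0.008 0.057 [441]
a_obl C [448.8 291.3] -0.005 0.042 [264]
b_round TC [568.3 202.1] 0.054 0.187 [239, 175]
b_round T [567.3 200.6] 0.039 0.08 [239]
b_round C [568.9 203.8] 0.008 0.062 [175]
b_obl TC [569.4 278.2] -0.0 0.158 [410, 325]
b_obl T [568.8 277.1] -0.011 0.076 [410]
b_obl C [570.  278.9] -0.018 0.034 [325]
[ 46  43  78  28 153 151 153 153 153 156  78  81 111 156 157 157 156 157
  84  84  49  17 100]
[ 37  39  66 165 160 162 162 165  91  70 165 165 166 166 166 167 168 167
 172  98  63  12  61]
62.3125 (420.0, 219.53488372093022) [419.0643179538616, 218.8371364092277]
166.5 (218.4, 186.0) [217.79354354354354, 185.97785285285286]
grip [ 490.6918388  -308.5315603   131.57032052] [-0.12284317  0.00604714 -0.11186589  0.00034884]
```

>>> drive_tool:
  commands: "0.28 -0.24 0 0 0 0 60;0.28 -0.24 -0.05 0 0 0 60;0.28 -0.24 -0.05 0 0 0 60;0.28 -0.24 -0.05 0 0 0 60;0.28 -0.24 -0.05 0 0 0 60;0.28 -0.24 -0.05 0 0 0 60;0.28 -0.24 -0.05 0 0 0 60;0.28 -0.24 -0.05 0 0 0 60;0.28 -0.24 -0.05 0 0 0 60;0.28 -0.24 -0.05 0 0 0 60;0.28 -0.24 -0.05 0 0 0 60;0.28 -0.24 -0.05 0 0 0 60;0.28 -0.24 -0.05 0 0 0 60;0.28 -0.24 -0.05 0 0 0 60;0.28 -0.24 -0.05 0 0 0 60;0.28 -0.24 -0.05 0 0 0 60;0.28 -0.24 -0.05 0 0 0 60;0.28 -0.24 -0.05 0 0 0 60;0.28 -0.24 -0.05 0 0 0 60;0.28 -0.24 -0.05 0 0 0 60"
  force: 40

```text
time_s: 2.87
eef_pos: [676.6, 30.7, 152.9]
ee_rot: [-0.0, 0.111, 0.994, 0.0]
force: [1.0, 0.4, 1.1]
grip_width: 0.598
grip_force: 0.0
```

```bash
python3 -c "
import cv2
a=cv2.imread('pics/scene0.png');cv2.imwrite('pics/c1.png',cv2.resize(a[195:325,295:440],None,fx=4,fy=4,interpolation=cv2.INTER_CUBIC))"
```

```text
(no output)
```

View pics/c1.png

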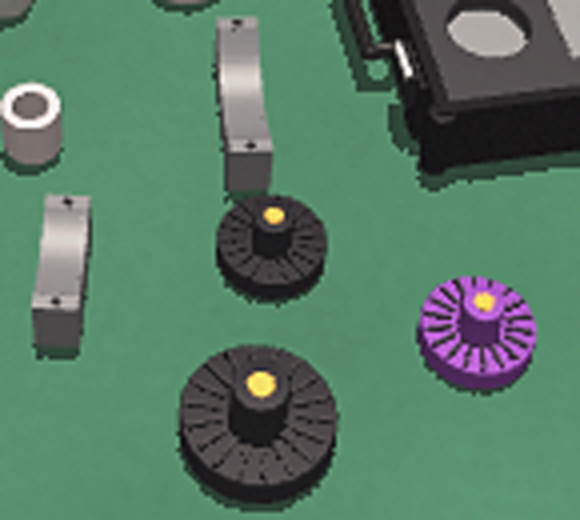

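>>> drive_tool:
  commands: "0.06 0 -0.2 0 0 0 60;0 0 -0.3 0 0 0 60;0 0 -0.25 0 0 0 60;0 0 -0.2 0 0 0 60;0 0 -0.13 0 0 0 60;0 0 -0.05 0 0 0 60;0 0 0 0 0 0 60;0 0 0 0 0 0 0;0 0 0 0 0 0 0;0 0 0 0 0 0 0;0 0 0 0 0 0 0;0 0 0 0 0 0 0;0 0 0 0 0 0 0;0 0 0 0 0 0 0"

```text
time_s: 4.03
eef_pos: [682.4, 32.1, 42.2]
ee_rot: [0.002, 0.111, 0.994, -0.0]
force: [-0.5, 0.7, 6.8]
grip_width: 0.284
grip_force: 39.5
```

The crop confirms the choice: the small black cap at (270,245), against the large black at (258,420) and purple at (480,330). It is gripped, so I lift and carry it.

>>> drive_tool:
  commands: "0 0 0.1 0 0 0 0;0 0 0.2 0 0 0 0;0 0 0.3 0 0 0 0;0 0 0.3 0 0 0 0;0 0 0.1 0 0 0 0;-0.2 0.15 0 0 0 0 0;-0.25 0.19 0 0 0 0 0;-0.3 0.23 0 0 0 0 0;-0.3 0.23 0 0 0 0 0;-0.3 0.23 0 0 0 0 0;-0.3 0.23 0 0 0 0 0;-0.3 0.23 0 0 0 0 0;-0.2 0.15 0 0 0 0 0;-0.15 0.11 0 0 0 0 0;-0.05 0.04 0 0 0 0 0;0 0 0 0 0 0 0;0 0 0 0 0 0 0"

```text
time_s: 5.45
eef_pos: [447.1, 210.8, 140.4]
ee_rot: [0.0, 0.111, 0.994, -0.0]
force: [-0.1, 1.1, -0.3]
grip_width: 0.284
grip_force: 39.5
```

>>> drive_tool:
  commands: "0.01 0 -0.15 0 0 0 0;0 0 -0.15 0 0 0 0;0 0 -0.1 0 0 0 0;0 0 -0.05 0 0 0 0;0 0 -0.05 0 0 0 0;0 0 0 0 0 0 0;0 0 0 0 0 0 0"

```text
time_s: 6.03
eef_pos: [447.9, 211.0, 90.5]
ee_rot: [0.0, 0.111, 0.994, 0.0]
force: [0.1, 0.4, -2.1]
grip_width: 0.282
grip_force: 39.5
```

>>> drive_tool:
  commands: "0 0 -0.02 0 0 0 0;0 0 0 0 0 0 0"

```text
time_s: 6.2
eef_pos: [447.7, 211.2, 88.5]
ee_rot: [0.0, 0.111, 0.994, 0.0]
force: [-0.1, -0.7, -0.9]
grip_width: 0.283
grip_force: 39.5
```

```bash
python3 - <<'E'
from rig import capture
import cv2
p=capture("scene");cv2.imwrite('pics/c2.png',cv2.resize(p["pixels"][100:260,340:500],None,fx=3.5,fy=3.5,interpolation=cv2.INTER_CUBIC))
E
```

```text
(no output)
```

View pics/c2.png

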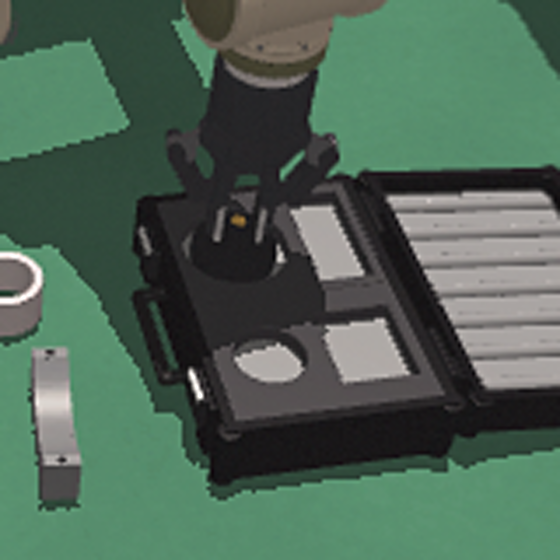

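The cap sits inside the round cut-out at (235,255). I lower it to contact and release.

>>> drive_tool:
  commands: "0 0 -0.01 0 0 0 0;0 0 -0.01 0 0 0 0;0 0 -0.01 0 0 0 0;0 0 0 0 0 0 0"

```text
time_s: 6.58
eef_pos: [447.8, 211.3, 88.0]
ee_rot: [0.001, 0.11, 0.994, 0.0]
force: [-12.0, -2.3, 28.7]
grip_width: 0.288
grip_force: 42.5
```

>>> drive_tool:
  commands: "0 0 0.02 0 0 0 60;0 0 0 0 0 0 60;0 0 0 0 0 0 60;0 0 0 0 0 0 60;0 0 0.15 0 0 0 60;0 0 0.3 0 0 0 60;0.1 -0.13 0.2 0 0 0 60;0.2 -0.26 0 0 0 -0.03 60;0.2 -0.26 0 0 0 0 60;0.2 -0.26 0 0 0 0 60;0.2 -0.26 0 0 0 0 60;0.2 -0.26 0 0 0 0 60;0.2 -0.26 0 0 0 0 60;0.2 -0.26 0 0 0 0 60;0.2 -0.26 0 0 0 0 60;0.2 -0.26 0 0 0 0 60;0.2 -0.26 0 0 0 0 60;0.2 -0.26 0 0 0 0 60;0.2 -0.26 0 0 0 0 60;0 0 0 0 0 0 60"

```text
time_s: 8.25
eef_pos: [699.0, -118.9, 150.5]
ee_rot: [0.0, 0.124, 0.992, -0.0]
force: [-1.6, -0.8, 0.0]
grip_width: 0.598
grip_force: 0.0
```

```bash
python3 - <<'E'
from rig import capture,sense
import cv2
s=sense();print(s["eef_pos"],s["ee_rot"])
p=capture("scene");cv2.imwrite('pics/c3.png',cv2.resize(p["pixels"][100:330,270:500],None,fx=2.6,fy=2.6,interpolation=cv2.INTER_CUBIC))
E
```

```text
[ 699.02942716 -118.88923577  150.49801486] [ 1.26620741e-05  1.24432994e-01  9.92227888e-01 -4.98043315e-04]
```

View pics/c3.png

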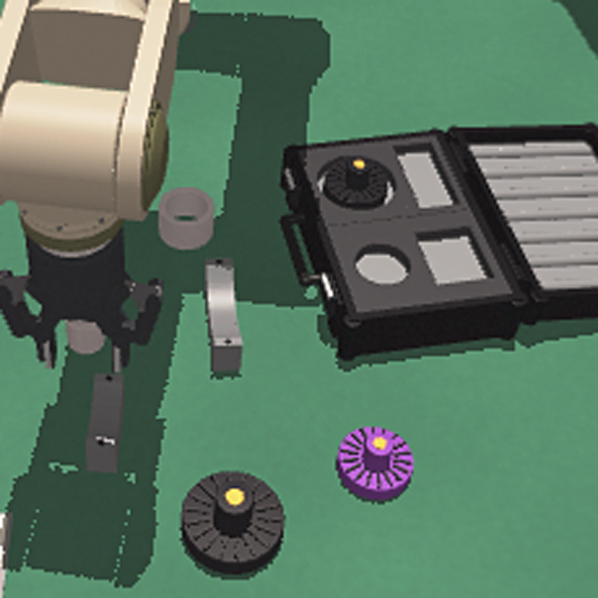

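The cap is seated at (357,185) and the saddle at (105,420) is undisturbed. I correct the overshoot and descend.

>>> drive_tool:
  commands: "-0.127 0.152 0 0 0 0 60;0 0 -0.2 0 0 0 60;0 0 -0.3 0 0 0 60;0 0 -0.3 0 0 0 60;0 0 -0.2 0 0 0 60;0 0 -0.1 0 0 0 60;0 0 0 0 0 0 60;0 0 0 0 0 0 60"

```text
time_s: 8.97
eef_pos: [685.1, -98.3, 43.1]
ee_rot: [0.0, 0.122, 0.993, -0.0]
force: [0.7, 0.6, -0.0]
grip_width: 0.604
grip_force: 0.0
```

>>> drive_tool:
  commands: "0 0 -0.01 0 0 0 0;0 0 0 0 0 0 0;0 0 0 0 0 0 0;0 0 0 0 0 0 0;0 0 0 0 0 0 0;0 0 0 0 0 0 0;0 0 0 0 0 0 0"

```text
time_s: 9.55
eef_pos: [685.5, -98.9, 43.2]
ee_rot: [0.001, 0.122, 0.992, -0.0]
force: [-0.9, 0.3, 6.8]
grip_width: 0.311
grip_force: 39.5
```

>>> drive_tool:
  commands: "0 0 0 0 0 0 60;0 0 0 0 0 0 60;0 0 0 0 0 0 60;0.01 0 -0.07 0 0 0 60;0 0 0 0 0 0 60;0 0 0 0 0 0 0;0 0 0 0 0 0 0;0 0 0 0 0 0 0;0 0 0 0 0 0 0;0 0 0 0 0 0 0;0 0 0 0 0 0 0"

```text
time_s: 10.47
eef_pos: [685.8, -98.6, 34.2]
ee_rot: [-0.0, 0.122, 0.992, 0.0]
force: [0.3, 0.6, -1.4]
grip_width: 0.319
grip_force: 39.7
```

>>> drive_tool:
  commands: "0 0 0.1 0 0 0 0;0 0 0.2 0 0 0 0;0 0 0.25 0 0 0 0;0 0 0.25 0 0 0 0;0 0 0.25 0 0 0 0;-0.07 0.12 0.1 0 0 0 0;-0.15 0.25 0 0 0 0.05 0;-0.15 0.25 0 0 0 0.05 0;-0.15 0.25 0 0 0 0.05 0;-0.15 0.25 0 0 0 0.05 0;-0.15 0.25 0 0 0 0.05 0;-0.15 0.25 0 0 0 0.05 0;-0.15 0.25 0 0 0 0 0;-0.15 0.25 0 0 0 0 0;-0.15 0.25 0 0 0 0 0;-0.15 0.25 0 0 0 0 0;-0.15 0.25 0 0 0 0 0;-0.15 0.25 0 0 0 0 0;-0.15 0.25 0 0 0 0 0;-0.15 0.25 0 0 0 0 0"

```text
time_s: 12.13
eef_pos: [468.0, 264.5, 150.2]
ee_rot: [0.0, 0.005, 1.0, 0.0]
force: [0.3, 0.3, -0.4]
grip_width: 0.317
grip_force: 39.7
```

>>> drive_tool:
  commands: "-0.1 0.16 0 0 0 0 0;-0.06 0.1 0 0 0 0 0;0 0 0 0 0 0 0;0 0 0 0 0 0 0"

```text
time_s: 12.47
eef_pos: [453.1, 289.2, 149.7]
ee_rot: [0.0, 0.005, 1.0, -0.0]
force: [-0.0, -1.0, -0.7]
grip_width: 0.318
grip_force: 39.7
```

>>> drive_tool:
  commands: "-0.05 0.01 -0.1 0 0 0 0;0 0 -0.2 0 0 0 0;0 0 -0.2 0 0 0 0;0 0 -0.1 0 0 0 0;0 0 -0.05 0 0 0 0;0 0 0 0 0 0 0;0 0 0 0 0 0 0"

```text
time_s: 13.05
eef_pos: [448.5, 290.1, 85.0]
ee_rot: [0.0, 0.005, 1.0, 0.0]
force: [-0.4, -0.6, -0.3]
grip_width: 0.318
grip_force: 39.7
```

>>> drive_tool:
  commands: "0 0 -0.02 0 0 0 0;0 0 -0.01 0 0 0 0;0 0 -0.01 0 0 0 0;0 0 -0.01 0 0 0 0;0 0 0 0 0 0 0"

```text
time_s: 13.47
eef_pos: [448.0, 290.4, 80.1]
ee_rot: [0.0, 0.005, 1.0, 0.0]
force: [-1.8, -1.5, 6.4]
grip_width: 0.317
grip_force: 40.6
```

>>> drive_tool:
  commands: "0 0 0 0 0 0 50;0 0 0 0 0 0 50;0 0 0 0 0 0 50;0 0 0.1 0 0 0 50;0 0 0.25 0 0 0 50;0 0 0.25 0 0 0 70;0 -0.1 0.1 0 0 0 70;0.08 -0.25 0 0 0 0 70;0.08 -0.25 0 0 0 0 70;0.08 -0.25 0 0 0 0 70;0.08 -0.25 0 0 0 0 70;0.08 -0.25 0 0 0 0 70;0.08 -0.25 0 0 0 0 70;0.08 -0.25 0 0 0 0 70;0.08 -0.25 0 0 0 0 70;0.08 -0.25 0 0 0 0 70;0.08 -0.25 0 0 0 0 70;0.08 -0.25 0 0 0 0 70;0.08 -0.25 0 0 0 0 70;0.08 -0.25 0 0 0 0 70"

```text
time_s: 15.13
eef_pos: [551.6, -46.5, 149.3]
ee_rot: [-0.0, 0.005, 1.0, -0.0]
force: [0.2, 0.7, -0.4]
grip_width: 0.696
grip_force: 0.0
```

>>> drive_tool:
  commands: "0.08 -0.25 0 0 0 0 70;0.05 -0.2 0 0 0 0 70;0 -0.1 0 0 0 0 70;0 0 0 0 0 0 70;0 0 0 0 0 0 70"

```text
time_s: 15.55
eef_pos: [564.2, -99.4, 149.2]
ee_rot: [-0.0, 0.005, 1.0, 0.0]
force: [-0.3, 0.7, 0.1]
grip_width: 0.701
grip_force: 0.0
```

```bash
python3 - <<'E'
from rig import capture,sense
import cv2
s=sense();print(s["eef_pos"],s["ee_rot"])
p=capture("scene");cv2.imwrite('pics/c4.png',cv2.resize(p["pixels"][100:330,200:500],None,fx=2.6,fy=2.6,interpolation=cv2.INTER_CUBIC))
E
```

```text
[564.24288748 -99.37378261 149.16439345] [-3.18733925e-04  5.14338846e-03  9.99986689e-01  2.56200925e-04]
```

View pics/c4.png

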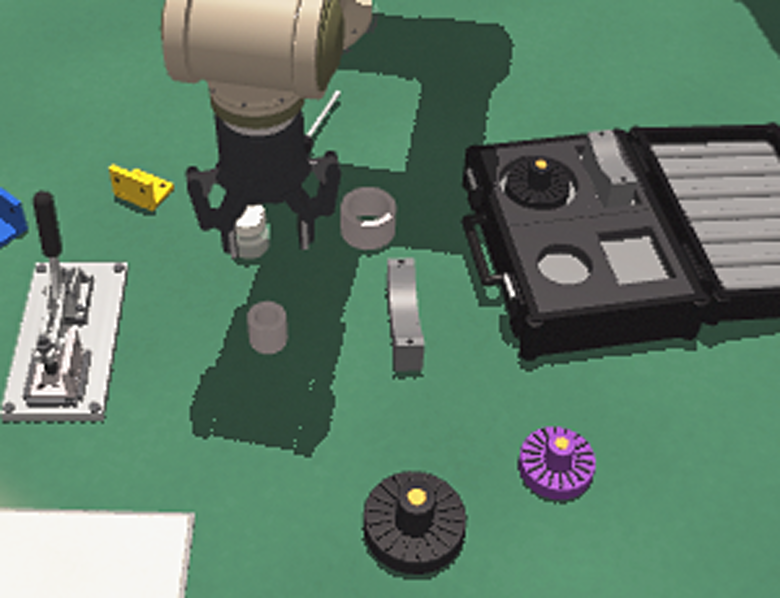

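The saddle is down in its slot at (612,165). Now the sleeve at (268,328).

>>> drive_tool:
  commands: "0.025 -0.08 0 0 0 0 70;0 0 -0.2 0 0 0 70;0 0 -0.25 0 0 0 70;0 0 -0.25 0 0 0 70;0 0 -0.2 0 0 0 70;0 0 -0.15 0 0 0 70;0 0 -0.08 0 0 0 70;0 0 0 0 0 0 70;0 0 0 0 0 0 0;0 0 0 0 0 0 0;0 0 0 0 0 0 0;0 0 0 0 0 0 0;0 0 0 0 0 0 0;0 0 0 0 0 0 0"

```text
time_s: 16.77
eef_pos: [568.1, -107.8, 37.7]
ee_rot: [0.001, 0.005, 1.0, -0.0]
force: [-1.2, 0.9, 6.6]
grip_width: 0.447
grip_force: 40.9
```

>>> drive_tool:
  commands: "0 0 0.1 0 0 0 0;0 0 0.2 0 0 0 0;0 0 0.25 0 0 0 0;0 0 0.25 0 0 0 0;0 0.1 0.2 0 0 0 0;0 0.25 0 0 0 0 0;0 0.25 0 0 0 0 0;0 0.25 0 0 0 0 0;0 0.25 0 0 0 0 0;0 0.25 0 0 0 0 0;0 0.25 0 0 0 0 0;0 0.25 0 0 0 0 0;0 0.25 0 0 0 0 0;0 0.25 0 0 0 0 0;0 0.25 0 0 0 0 0;0 0.25 0 0 0 0 0;0 0.15 0 0 0 0 0;0 0.1 0 0 0 0 0;0 0 0 0 0 0 0;0 0 0 0 0 0 0"

```text
time_s: 18.43
eef_pos: [567.3, 202.0, 136.5]
ee_rot: [0.0, 0.005, 1.0, -0.0]
force: [0.1, -0.4, -1.1]
grip_width: 0.449
grip_force: 40.5
```

>>> drive_tool:
  commands: "0.01 0.01 -0.1 0 0 0 0;0 0 -0.2 0 0 0 0;0 0 -0.1 0 0 0 0;0 0 -0.07 0 0 0 0;0 0 0 0 0 0 0;0 0 -0.02 0 0 0 0;0 0 0 0 0 0 0;0 0 -0.01 0 0 0 0;0 0 0 0 0 0 0"

```text
time_s: 19.18
eef_pos: [568.5, 203.4, 86.7]
ee_rot: [0.0, 0.005, 1.0, 0.0]
force: [-0.2, 0.3, -1.6]
grip_width: 0.449
grip_force: 40.5
```

>>> drive_tool:
  commands: "0 0 -0.01 0 0 0 0;0 0 -0.01 0 0 0 0;0 0 -0.01 0 0 0 0;0 0 0 0 0 0 0"

```text
time_s: 19.52
eef_pos: [568.4, 203.4, 83.7]
ee_rot: [0.0, 0.005, 1.0, -0.0]
force: [-1.9, 0.0, 2.8]
grip_width: 0.45
grip_force: 40.9
```

>>> drive_tool:
  commands: "0 0 0 0 0 0 70;0 0 0 0 0 0 70;0 0 0 0 0 0 70;0 0 0.15 0 0 0 70;0 0 0.25 0 0 0 70;0 0 0.25 0 0 0 70;0 -0.1 0.25 0 0 0 70;-0.03 -0.25 0.25 0 0 -0.055 70;-0.04 -0.25 0.15 0 0 -0.055 70;-0.04 -0.25 0.15 0 0 -0.055 70;-0.04 -0.25 0 0 0 0 70;-0.04 -0.25 0 0 0 0 70;-0.04 -0.25 0 0 0 0 70;-0.04 -0.25 0 0 0 0 70;-0.04 -0.25 0 0 0 0 70;-0.04 -0.25 0 0 0 0 70;-0.04 -0.25 0 0 0 0 70;-0.04 -0.25 0 0 0 0 70;-0.04 -0.25 0 0 0 0 70;0 0 0 0 0 0 70"

```text
time_s: 21.18
eef_pos: [520.8, -110.2, 228.2]
ee_rot: [0.0, 0.071, 0.997, -0.001]
force: [-0.6, 0.3, -0.4]
grip_width: 0.697
grip_force: 0.0
```

```bash
python3 - <<'E'
from rig import capture,sense
from h import *
s=sense();print(s["eef_pos"],s["ee_rot"])
T=capture("top"); m=mask(T,lambda h:(h[...,1]<60)&(h[...,2]>70),(413.4,209.8))
k,_=cv2.findContours(m,0,1);k=max(k,key=cv2.contourArea);r=cv2.minAreaRect(k)
c=np.array([ray(T,(q-1.5)/4,12)[:2] for q in cv2.boxPoints(r)]);print(c.round(1),c.mean(0))
for i in range(4):d=c[(i+1)%4]-c[i];print(np.hypot(*d).round(1),np.arctan2(d[1],d[0]).round(3))
cv2.imwrite('pics/c5.png',cv2.resize(T["pixels"][80:310,170:480],None,fx=2.58,fy=2.58,interpolation=cv2.INTER_CUBIC))
E
```

```text
[ 520.80451538 -110.16602268  228.2135917 ] [ 1.31172870e-05  7.13762439e-02  9.97449315e-01 -5.44328887e-04]
[[ 437.9 -244.4]
 [ 640.7 -279.2]
 [ 624.5 -385.3]
 [ 421.9 -348.2]] [ 531.23707517 -314.26976472]
205.8 -0.17
107.3 -1.723
206.0 2.96
105.0 1.417
```

View pics/c5.png

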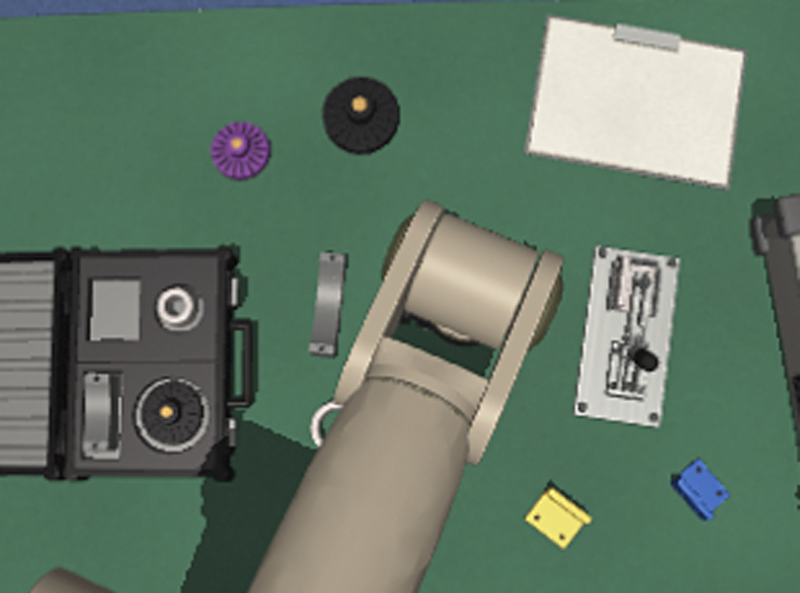

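End cap (168,412), saddle (98,415) and sleeve (178,306) are all seated in their own cut-outs. Next is the clamp grip at (645,360).

>>> drive_tool:
  commands: "-0.05 -0.25 0 0 0 -0.02 60;-0.05 -0.25 0 0 0 0 60;-0.05 -0.25 0 0 0 0 60;-0.04 -0.25 0 0 0 0 60;-0.04 -0.25 0 0 0 0 60;-0.04 -0.25 0 0 0 0 60;-0.02 -0.25 0 0 0 0 60;-0.01 -0.15 0 0 0 0 60;0 -0.05 0 0 0 0 60;0 0 0 0 0 0 60;0 0 0 0 0 0 60"

```text
time_s: 22.15
eef_pos: [491.7, -300.5, 228.2]
ee_rot: [-0.0, 0.077, 0.997, 0.0]
force: [-0.0, 0.6, -0.3]
grip_width: 0.602
grip_force: 0.0
```

>>> drive_tool:
  commands: "-0.01 -0.08 0 0 0 0 60;0 0 -0.15 0 0 0 60;0 0 -0.25 0 0 0 60;0 0 -0.25 0 0 0 60;0 0 -0.15 0 0 0 60;0 0 -0.12 0 0 0 60;0 0 -0.05 0 0 0 60;0 0 0 0 0 0 60"

```text
time_s: 22.82
eef_pos: [490.2, -309.0, 130.5]
ee_rot: [-0.001, 0.077, 0.997, 0.001]
force: [0.1, -0.2, 0.2]
grip_width: 0.597
grip_force: 0.0
```

>>> drive_tool:
  commands: "0 0 0 0 0 0 0;0 0 0 0 0 0 0;0 0 0 0 0 0 0;0 0 0 0 0 0 0;0 0 0 0 0 0 0;0 0 0 0 0 0 0"
  force: 25

```text
time_s: 23.32
eef_pos: [490.8, -309.0, 132.4]
ee_rot: [0.001, 0.077, 0.997, 0.0]
force: [0.2, 5.1, 3.9]
grip_width: 0.225
grip_force: 24.7
```

>>> drive_tool:
  commands: "-0.06 0.01 -0.01 0 0 0 0;-0.065 0.01 -0.02 0 0 0 0;-0.06 0.01 -0.02 0 0 0 0;-0.06 0.01 -0.025 0 0 0 0;-0.06 0.01 -0.03 0 0 0 0;-0.055 0.01 -0.03 0 0 0 0;0 0 0 0 0 0 0"

```text
time_s: 23.9
eef_pos: [454.6, -302.9, 117.7]
ee_rot: [0.001, 0.078, 0.997, 0.0]
force: [6.6, 3.6, -4.6]
grip_width: 0.227
grip_force: 25.6
```

>>> drive_tool:
  commands: "-0.05 0.01 -0.035 0 0 0 0;-0.05 0.01 -0.04 0 0 0 0;-0.045 0.005 -0.045 0 0 0 0;-0.045 0.005 -0.045 0 0 0 0;-0.04 0.005 -0.05 0 0 0 0;-0.04 0.005 -0.05 0 0 0 0;-0.03 0.005 -0.055 0 0 0 0;-0.03 0.005 -0.055 0 0 0 0;-0.025 0.005 -0.06 0 0 0 0;-0.025 0.005 -0.06 0 0 0 0;0 0 0 0 0 0 0"

```text
time_s: 24.82
eef_pos: [416.5, -296.5, 68.0]
ee_rot: [0.0, 0.078, 0.997, 0.001]
force: [3.6, 7.2, -0.3]
grip_width: 0.226
grip_force: 24.5
```

>>> drive_tool:
  commands: "-0.015 0 -0.06 0 0 0 0;-0.015 0 -0.065 0 0 0 0;-0.01 0 -0.065 0 0 0 0;0 0 -0.06 0 0 0 0;0 0 0 0 0 0 0"

```text
time_s: 25.23
eef_pos: [412.0, -295.8, 42.5]
ee_rot: [-0.001, 0.078, 0.997, 0.002]
force: [0.6, 8.0, -0.5]
grip_width: 0.226
grip_force: 24.4
```

```bash
python3 - <<'E'
from rig import capture,sense
from h import *
T=capture("top");C=capture("scene")
a=cv2.resize(C["pixels"][120:300,150:290],None,fx=3.3,fy=3.3,interpolation=cv2.INTER_CUBIC)
cv2.imwrite('pics/c6.png',a)
E
```

```text
(no output)
```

View pics/c6.png

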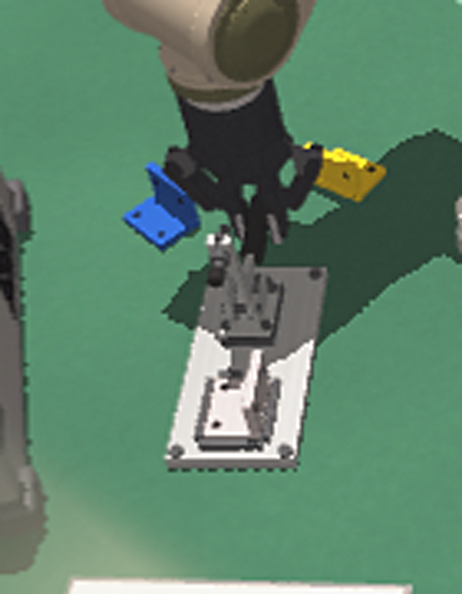

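The hold-down arm stands upright at (220,255) and the bracket at (240,415) is free. I nudge the handle a little further, then release and rise.

>>> drive_tool:
  commands: "0 0 -0.02 0 0 0 0;0 0 0 0 0 0 0;0 0 0 0 0 0 45;0 0 0 0 0 0 45;0 0 0 0 0 0 45;0 0 0.1 0 0 0 45;0 0 0.2 0 0 0 45;0 0 0.25 0 0 0 45;0 0 0.25 0 0 0 45;0 0 0.25 0 0 0 45;-0.1 0.15 0.25 0 0 0 45;-0.1 0.25 0.25 0 0 0 45;0 0.25 0 0 0 0 45;0 0.25 0 0 0 0 45;0 0.25 0 0 0 0 45;0 0 0 0 0 0 45"

```text
time_s: 26.67
eef_pos: [392.0, -179.6, 197.4]
ee_rot: [0.0, 0.076, 0.997, 0.0]
force: [-0.5, -0.8, 0.3]
grip_width: 0.448
grip_force: 0.0
```

```bash
python3 - <<'E'
from rig import capture,sense,boxes_of
from h import *
T=capture("top");C=capture("scene")
for p,n in((T,"T"),(C,"C")): print(n,[(round(b["confidence"],2),b["position"]) for b in boxes_of(p,"bracket_mid")])
a=cv2.resize(C["pixels"][200:270,190:260],None,fx=8,fy=8,interpolation=cv2.INTER_CUBIC)
cv2.imwrite('pics/c7.png',a)
a=cv2.resize(T["pixels"][170:250,385:445],None,fx=8,fy=7.4,interpolation=cv2.INTER_CUBIC)
cv2.imwrite('pics/c8.png',a)
E
```

```text
T [(0.85, [413.8, 189.6]), (0.56, [440.1, 267.5])]
C [(0.61, [197.4, 181.8]), (0.52, [253.6, 172.3])]
```

View pics/c7.png

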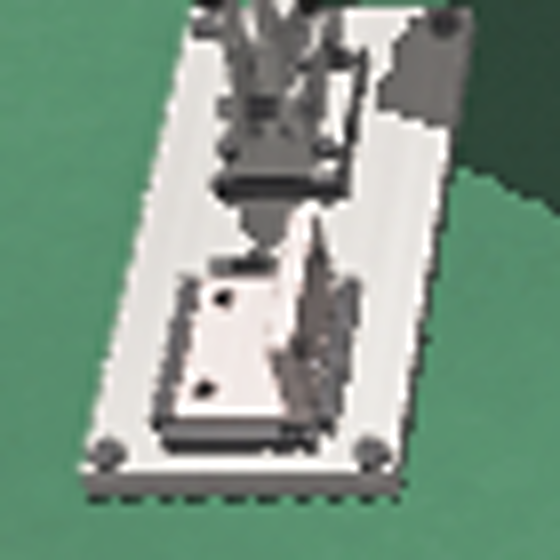

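View pics/c8.png

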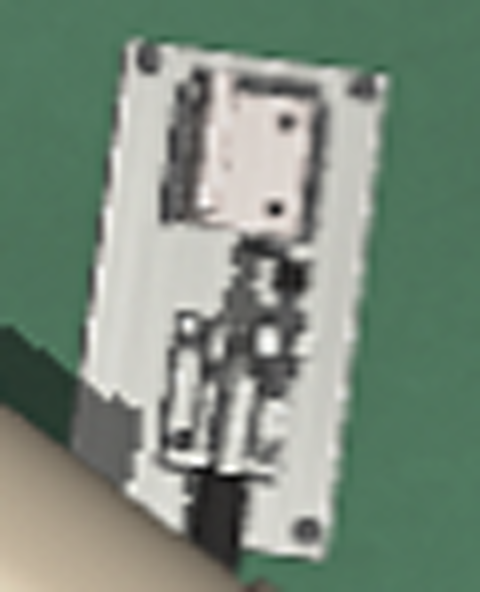

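```bash
python3 - <<'E'
from rig import capture
from h import *
T=capture("top");C=capture("scene")
tp=lambda u,v:(385+(u-3.5)/8,170+(v-3.2)/7.4); sp=lambda u,v:(190+(u-3.5)/8,200+(v-3.5)/8)
for n,q,z in(("right top",(318,92),20),("right bot",(300,240),20),("hole1",(287,122),20),("hole2",(275,208),20),("legtop +x",(208,72),56),("legtop -x",(198,218),56)):print(n,ray(T,tp(*q),z).round(1))
for n,q,z in(("hole1",(205,388),20),("hole2",(223,298),20),("+x -y corner",(172,418),20),("legtop -x?",(310,205),56)):print("C",n,ray(C,sp(*q),z).round(1))
# fit: rendered bracket silhouette vs bright mask
def ren(p,P):
    f=np.vstack([box(56,44,20)]); 
    leg=np.vstack([box(56,8,z)+[0,18,0] for z in(20,56)])
    return fill(p,place(f,P))|fill(p,place(leg,P))
def render(p,P):
    return ren(p,P)
b=cv2.resize(T["pixels"],None,fx=S,fy=S);print(T["pixels"][185:190,398:430:2].tolist()[0])
E
```

```text
right top [ 613.8 -351.6   20. ]
right bot [ 553.  -341.6   20. ]
hole1 [ 601.6 -339.2   20. ]
hole2 [ 566.3 -332.8   20. ]
legtop +x [ 616.1 -303.9   56. ]
legtop -x [ 557.5 -297.4   56. ]
C hole1 [ 601.1 -336.3   20. ]
C hole2 [ 565.5 -330.6   20. ]
C +x -y corner [ 611.1 -346.6   20. ]
C legtop -x? [ 561.3 -296.    56. ]
[[87, 112, 72], [223, 228, 228], [201, 208, 207], [199, 206, 207], [147, 151, 150], [91, 92, 93], [101, 104, 109], [213, 218, 225], [196, 202, 213], [204, 210, 218], [208, 214, 222], [136, 140, 148], [197, 203, 214], [104, 105, 107], [162, 167, 167], [193, 200, 200]]
```

>>> drive_tool:
  commands: "0.1 -0.06 0 0 0 -0.02 40;0.2 -0.13 0 0 0 0 40;0.2 -0.13 0 0 0 0 40;0.2 -0.13 0 0 0 0 40;0.2 -0.13 0 0 0 0 40;0.2 -0.13 0 0 0 0 40;0.2 -0.13 0 0 0 0 40;0.2 -0.13 0 0 0 0 40;0.2 -0.13 0 0 0 0 40;0.2 -0.13 0 0 0 0 40;0.1 -0.06 0 0 0 0 40;0 0 0 0 0 0 40;0 0 0 0 0 0 40"
  force: 50

```text
time_s: 28.05
eef_pos: [591.9, -312.1, 195.4]
ee_rot: [-0.001, 0.086, 0.996, 0.0]
force: [-0.1, 0.4, -0.6]
grip_width: 0.399
grip_force: 0.0
```

>>> drive_tool:
  commands: "-0.04 0.07 0 0 0 0 40;0 0 -0.2 0 0 0 40;0 0 -0.25 0 0 0 40;0 0 -0.25 0 0 0 40;0 0 -0.25 0 0 0 40;0 0 -0.15 0 0 0 40;0 0 -0.1 0 0 0 40;0 0 0 0 0 0 40;0 0 0 0 0 0 40"

```text
time_s: 28.8
eef_pos: [588.2, -304.8, 77.0]
ee_rot: [0.0, 0.085, 0.996, -0.0]
force: [0.3, -0.9, 0.7]
grip_width: 0.402
grip_force: 0.0
```

>>> drive_tool:
  commands: "0 0 -0.08 0 0 0 40;0 0 -0.1 0 0 0 40;0 0 -0.1 0 0 0 40;0 0 -0.05 0 0 0 40;0 0 0 0 0 0 40"

```text
time_s: 29.22
eef_pos: [587.6, -304.2, 41.4]
ee_rot: [-0.001, 0.085, 0.996, 0.001]
force: [0.2, 0.5, 1.0]
grip_width: 0.4
grip_force: 0.0
```

>>> drive_tool:
  commands: "0 0 0 0 0 0 0;0 0 0 0 0 0 0;0 0 0 0 0 0 0;0 0 0 0 0 0 0;0 0 0 0 0 0 0;0 0 0 0 0 0 0"

```text
time_s: 29.72
eef_pos: [588.6, -304.6, 43.8]
ee_rot: [0.0, 0.085, 0.996, -0.0]
force: [0.8, 2.7, 2.5]
grip_width: 0.087
grip_force: 50.1
```

Gripped, but at this height the tips would sit level with the foam when placing, so I regrip 7 mm higher.

>>> drive_tool:
  commands: "0 0 0 0 0 0 30;0 0 0 0 0 0 30;0 0 0.07 0 0 0 30;0 0 0 0 0 0 30;0 0 0 0 0 0 0;0 0 0 0 0 0 0;0 0 0 0 0 0 0;0 0 0 0 0 0 0;0 0 0 0 0 0 0;0 0 0 0 0 0 0"

```text
time_s: 30.55
eef_pos: [588.5, -304.5, 50.7]
ee_rot: [0.0, 0.085, 0.996, 0.0]
force: [-0.2, 2.3, 6.8]
grip_width: 0.082
grip_force: 50.1
```

>>> drive_tool:
  commands: "0 0 0.05 0 0 0 0;0 0 0.1 0 0 0 0;0 0 0.15 0 0 0 0;0 0 0.2 0 0 0 0;0 0 0.25 0 0 0 0;0 0 0.25 0 0 0 0;0 0 0.25 0 0 0 0;0 0 0.1 0 0 0 0;0 0 0 0 0 0 0"

```text
time_s: 31.3
eef_pos: [588.9, -305.3, 188.2]
ee_rot: [0.002, 0.085, 0.996, -0.001]
force: [-0.3, -0.4, -0.6]
grip_width: 0.08
grip_force: 49.2
```

```bash
python3 - <<'E'
from rig import capture,sense
from h import *
C=capture("scene");print(sense()["eef_pos"])
a=cv2.resize(C["pixels"][90:290,140:300],None,fx=3,fy=3,interpolation=cv2.INTER_CUBIC)
cv2.imwrite('pics/c9.png',a)
E
```

```text
[ 588.36188291 -304.82425031  185.72731603]
```

View pics/c9.png

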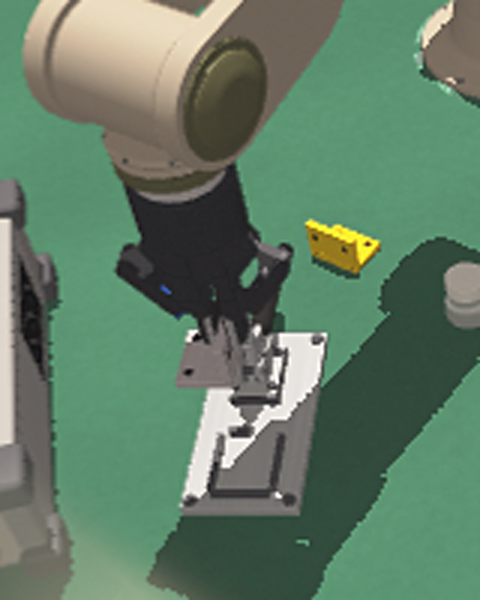

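The bracket is lifted level at (205,355) and the arm is still open. Now I carry it to insert b.

>>> drive_tool:
  commands: "0 0.1 0 0 0 0 0;-0.01 0.2 0 0 0 0 0;-0.01 0.25 0 0 0 0.05 0;-0.01 0.25 0 0 0 0.05 0;-0.01 0.25 0 0 0 0.05 0;-0.01 0.25 0 0 0 0.05 0;-0.01 0.25 0 0 0 0 0;-0.01 0.25 0 0 0 0 0;-0.01 0.25 0 0 0 0 0;-0.01 0.25 0 0 0 0 0;-0.01 0.25 0 0 0 0 0;-0.01 0.25 0 0 0 0 0;-0.01 0.25 0 0 0 0 0;-0.01 0.25 0 0 0 0 0;-0.01 0.25 0 0 0 0 0;-0.01 0.25 0 0 0 0 0;-0.01 0.25 0 0 0 0 0;-0.01 0.25 0 0 0 0 0;-0.01 0.25 0 0 0 0 0;-0.01 0.25 0 0 0 0 0"

```text
time_s: 33.02
eef_pos: [567.9, 177.0, 183.4]
ee_rot: [-0.002, 0.007, 1.0, -0.0]
force: [0.7, 0.2, -1.1]
grip_width: 0.083
grip_force: 49.2
```

>>> drive_tool:
  commands: "0 0.25 0 0 0 0 0;0 0.25 0 0 0 0 0;0 0.25 0 0 0 0 0;0 0.2 0 0 0 0 0;0 0.15 0 0 0 0 0;0 0 0 0 0 0 0;0 0 0 0 0 0 0"

```text
time_s: 33.6
eef_pos: [568.6, 285.7, 184.0]
ee_rot: [-0.001, 0.006, 1.0, -0.0]
force: [0.8, -0.7, -1.7]
grip_width: 0.083
grip_force: 49.2
```

>>> drive_tool:
  commands: "0.01 0.105 0 0 0 0 0;0 0 -0.15 0 0 0 0;0 0 -0.25 0 0 0 0;0 0 -0.2 0 0 0 0;0 0 -0.1 0 0 0 0;0 0 0 0 0 0 0;0 0 0 0 0 0 0"

```text
time_s: 34.18
eef_pos: [570.6, 295.7, 115.8]
ee_rot: [0.0, 0.007, 1.0, 0.0]
force: [0.7, 0.1, -0.3]
grip_width: 0.085
grip_force: 49.2
```

```bash
python3 - <<'E'
from rig import capture,sense
from h import *
C=capture("scene");print(sense()["eef_pos"])
a=cv2.resize(C["pixels"][110:250,350:510],None,fx=4,fy=4,interpolation=cv2.INTER_CUBIC)
cv2.imwrite('pics/c10.png',a)
E
```

```text
[570.97369487 295.88708365 116.58117093]
```

View pics/c10.png

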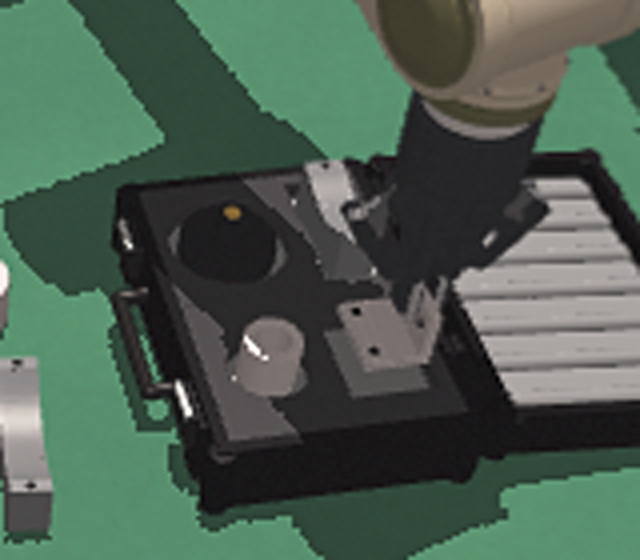

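The bracket hangs level over its oblong cut-out at (385,350). Lowering.

>>> drive_tool:
  commands: "0 0 -0.1 0 0 0 0;0 0 -0.1 0 0 0 0;0 0 -0.06 0 0 0 0;0 0 -0.02 0 0 0 0;0 0 0 0 0 0 0;0 0 -0.01 0 0 0 0;0 0 0 0 0 0 0"

```text
time_s: 34.82
eef_pos: [570.4, 295.9, 86.5]
ee_rot: [0.0, 0.007, 1.0, 0.0]
force: [0.2, 0.2, -0.8]
grip_width: 0.084
grip_force: 49.2
```

>>> drive_tool:
  commands: "0 0 -0.01 0 0 0 0;0 0 -0.01 0 0 0 0;0 0 -0.01 0 0 0 0;0 0 0 0 0 0 0"

```text
time_s: 35.15
eef_pos: [570.5, 295.9, 84.7]
ee_rot: [0.0, 0.007, 1.0, 0.0]
force: [-3.8, -1.3, 8.5]
grip_width: 0.083
grip_force: 50.5
```

Seated. I release, rise and move clear.

>>> drive_tool:
  commands: "0 0 0 0 0 0 25;0 0 0 0 0 0 25;0 0 0 0 0 0 25;0 0 0.1 0 0 0 25;0 0 0.2 0 0 0 25;0 0 0.25 0 0 0 25;0 0 0.25 0 0 0 25;0 0 0.25 0 0 0 25;-0.25 0 0.2 0 0 0 25;-0.25 0 0 0 0 0 25;-0.25 0.1 0 0 0 0 25;-0.25 0.2 0 0 0 0 25;-0.25 0.2 0 0 0 0 25;-0.25 0.2 0 0 0 0 25;-0.2 0.2 0 0 0 0 25;-0.2 0.2 0 0 0 0 25;-0.2 0.2 0 0 0 0 25;-0.1 0.1 0 0 0 0 25;0 0 0 0 0 0 25;0 0 0 0 0 0 25"

```text
time_s: 36.82
eef_pos: [350.2, 436.0, 208.8]
ee_rot: [0.0, 0.006, 1.0, 0.0]
force: [0.3, -0.6, -0.2]
grip_width: 0.249
grip_force: 0.0
```

```bash
python3 - <<'E'
from rig import capture,sense
from h import *
C=capture("scene");T=capture("top");print(sense()["eef_pos"])
a=cv2.resize(C["pixels"][110:330,170:490],None,fx=2.5,fy=2.5,interpolation=cv2.INTER_CUBIC)
cv2.imwrite('pics/c11.png',a)
cv2.imwrite('pics/c12.png',cv2.resize(T["pixels"][80:310,170:480],None,fx=2.58,fy=2.58,interpolation=cv2.INTER_CUBIC))
E
```

```text
[351.01009406 435.29927819 208.60994816]
```

View pics/c11.png

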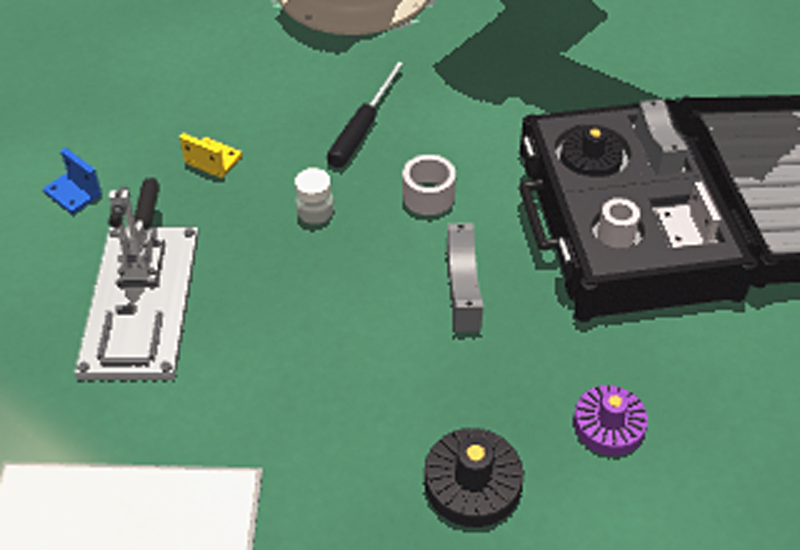

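View pics/c12.png

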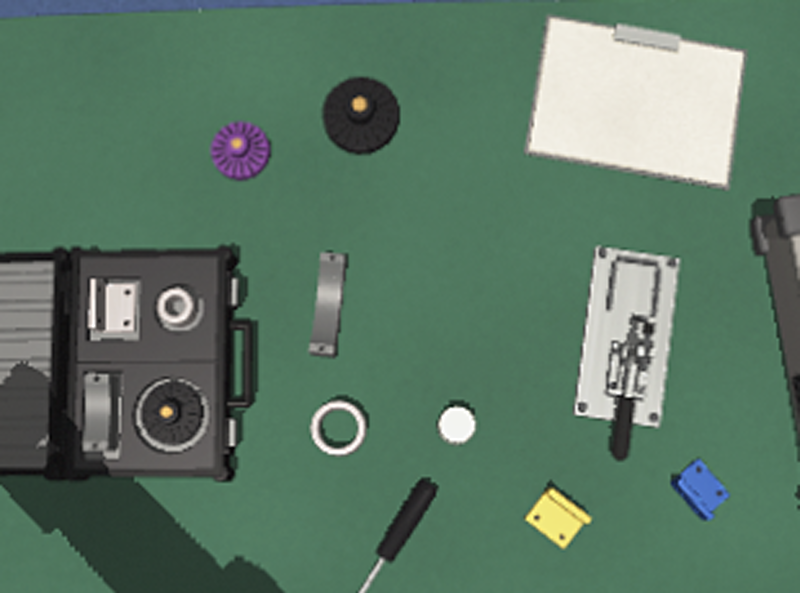

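In the top crop all four parts are down in their cut-outs: bracket (112,308), sleeve (178,306), saddle (98,415), cap (168,412). The clamp is open with its handle down at (622,430), and the look-alikes are untouched.

```bash
python3 -c "
from rig import finish_job
print(finish_job())"
```

```text
the job is handed in; nothing more can be done
None
```

The job is handed in at about 37 s: the end cap, saddle block, spacer sleeve and angle bracket each stand in their own cut-outs, the toggle clamp is left open, and the look-alikes were not touched.

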